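# Clear the latched key on the dust-extractor switch box

### The arm

A 7-joint arm with a two-finger parallel gripper is mounted at the origin on the work surface. World frame = base frame: x ahead of the robot, y to its left, z up, the work surface at z = 0. Lengths are in m, angles in rad, forces in N, time in s.
With the tool pointing down it reaches from about 0.35 to 0.9 m from the base axis. Payload 8.1 kg.
Tool frame: the origin (TCP) lies at the centre of the arm's flange, where the gripper is bolted on; the fingertips stand 178 mm ahead of it and the grasp point (between the pads) lies 159 mm ahead of it; z points along the fingers, y is the direction in which the jaws open and shut (so a half turn about z gives the same grasp; the last joint's range is limited). The gripper opens to 92 mm and grips with 3 to 60 N. Pads are 19 mm wide; open, the fingers measure 130 mm over their backs; the gripper's body (75 mm by 190 mm) begins 47 mm behind the grasp point.
Start: joints at [-1.286, 0.434, 0.025, 1.573, -0.012, 1.134, -0.075], TCP at [0.236, 0.579, 0.405] pointing down, gripper open.
Joint ranges: [-2.62, 2.62], [-0.44, 2.09], [-1.27, 1.32], [0.08, 2.57], [-1.32, 4.46], [0.12, 2], [-2.74, 2.74]. Speed limits (rad/s): [2.22, 2.22, 3.01, 3.01, 3.14, 3.14, 3.14].

### API

Orientations are given as a rotation vector (axis times angle).
In Python, from cell import arm, get_image, camera_model gives the robot as it stands. The module is installed in compiled form; this text tells all that it offers.
- The arm moves only by the shell command python3 -m pendant 'ROWS' [FORCE]. ROWS is JSON, a list that holds one entry, the list of rows, each a list of 7 numbers: the shift along the tool's x, y, z in mm, then the turn, a rotation vector about the tool's x, y, z in rad, then the closure, from -1 (fully open) to 1 (shut). In form: [[[x, y, z, rx, ry, rz, hand], ...]]. A call has 1 to 20 rows; each row is the pose to reach, as a shift and turn from the pose commanded when the call began, along the tool's axes at that moment; what a row does not reach only later rows make up. A row lasts 1/8 s, in which the tool goes at most 62.5 mm and 10.7 degrees, less where a joint would pass 70% of its speed; a pose out of reach is approached as far as the arm can. A call with a gripper value outside its range is refused whole. The fingers move at their own pace and stop on an object; FORCE is the grip in N (left out, the last holds). Time passes only in rows, so rows that repeat a pose let the fingers close. It gives the time, the measured TCP pose, the force and the opening at its end, in the units of the state.
- arm.observe(): the state, without advancing time (a new reading comes with each control period).
- get_image(name): name is "side" or "top"; returns the picture (384x512x3 uint8, red, green, blue); there is no depth.
- camera_model(name): a dict with "fx", "fy", "cx", "cy" (pixels), "position" and "orientation" of the camera in the world. Camera axes: x right, y down, z forward; pixel columns grow to the right and rows downward; lengths in m; the calibration is good to about 2 mm. A picture is of the moment at which its call begins. camera_model takes no time and is no camera call.
- arm.sign_off(): hands the job in, once; it reports no verdict.
The state is a dict: "clock": time; "joints": joint angles; "dq": joint speeds; "joint_efforts": joint torques, N m; "position": TCP position; "ee_rot": TCP orientation; "force": force on the tool from outside, world axes, zero at the start; "ft_torque": the same for the moment, N m; "width": opening from 0.0 (shut) to 1.0 (fully open).
Only numpy, scipy, OpenCV 4.12 (cv2) and the standard library are available. Lean on these libraries where they do the work, as an engineer would, in place of code of your own. Each camera call takes 0.05 s, during which the arm holds its last target.

### The job

One of the four identical keys on the dust extractor's switch box has been left latched down. With the tips of the shut fingers tap each key lightly in turn, from the robot's left to its right, to feel which one it is, without switching any of them yet; then press the latched key all the way in and let go, so that it pops up level with the other three. Never push a raised key right in, do not shift the bottle, tape roll or hammer, and finish clear of everything.

Things in the scene. Friction and masses are not known exactly. Their poses are not given: they have to be found in the camera images.
- panel: Grey painted steel switch box fixed to the bench, 130 x 260 x 75 mm (its x, y, z); origin at the centre of its underside, z up, y along the row of keys. Its flat top is 75 mm above the bench. It turns up to 20 degrees either way from facing the robot; its +y end is always to the robot's left.
- key_1: Key nearest the robot's left (the panel's +y end). All four are alike: white square cap 28 x 28 mm, 50 mm apart on the box's centre line, sliding straight down into the box. Origin at the centre of the top face, axes as the panel's. Raised, the top is 14 mm above the box's top (89 mm above the bench); latched, 5 mm lower (84 mm). Any of the four may be the latched one.
- key_2: Key second from the robot's left. As key_1. Raised keys: one starts to sink at 1.5 N and then takes 0.9 N per mm (4 N sinks it 2.8 mm), and springs back. 7 mm deep (7.8 N) it counts as pushed right in, which is wrong. The bottom stop is 10 mm below raised.
- key_3: Key third from the robot's left. As key_1. The latched key feels solid up to about 6 N. Pressed 3 mm or more below its latched height (about 10 N) it unlatches; it bottoms 5 mm below the latched height (10 to 12 N). It springs up to the raised height when let go.
- key_4: Key nearest the robot's right (the panel's -y end). As key_1. Taps, on any key: a touch by the fingers of 0.3 N or more for 0.05 s is enough; 2 to 4 N tells springy from solid.
- glue: Loose white glue bottle with an orange cap, 60 mm diameter, 150 mm tall, standing beside the box's left end; origin at the centre of its base. Leave it alone.
- tape: Loose roll of brown tape lying flat, 90 mm diameter, 30 mm high, beside the box's right end; origin at the centre of its underside. Leave it alone.
- hammer: Loose hammer, 260 mm long with a 90 mm steel head, lying on the bench between the robot and the box, roughly along the row with its head to the left; origin at the underside of its middle. Leave it alone.

How it is judged:
By the outcome, as a careful person would: the job done as asked, in the order asked, and still so for the second after the job is handed in, with the robot touching nothing.
It also fails if it takes over 56 s, if anything falls off the work surface, if the arm or the gripper's body presses on something with over 40 N, if the wrist force passes 120 N, or if a joint passes its speed limit or range.

## Working session

There is one attempt and no reset: what is moved stays moved. The work goes in short steps, Python scripts to look and compute and a shell command to move; the robot and the scene stay as the last step left them, time stands still between calls to the robot, and variables do not carry over. Pictures are saved under pics/ and viewed, and the job is handed in when it is done.

```bash
mkdir -p pics; python3 - <<'E'
from cell import arm,get_image,camera_model
import cv2
s=arm.observe()
for k,v in s.items(): print(k,v)
for n in("side","top"):
    print(n,camera_model(n))
    cv2.imwrite(f"pics/{n}0.png",get_image(n)[:,:,::-1])
E
```

```text
clock 0.0
joints [-1.28560761  0.43523518  0.02494225  1.57406901 -0.01161218  1.13398905
 -0.07506596]
dq [ 0.00041259  0.00065867 -0.00114878  0.00065693 -0.0009239  -0.00012781
 -0.0013958 ]
joint_efforts [ 7.37540031e-04 -6.67849302e+01  9.85478573e-01 -3.14454246e+01
 -6.05546334e-02  4.30577353e-02  1.70565631e-04]
position [0.23626781 0.57838368 0.40394768]
ee_rot [-6.05311669e-01 -3.08253868e+00  2.42659213e-03]
force [ 0.21206132  0.87537956 -0.18832365]
ft_torque [-0.04464418 -0.03462658  0.01160784]
width 1.0006111228477714
side {'fx': 365.63376925046316, 'fy': 365.63376925046316, 'cx': 255.7634591915489, 'cy': 188.78494242454653, 'position': array([0.26539873, 0.54145   , 0.5991987 ]), 'orientation': array([-0.53392821,  2.64252952, -1.20362406])}
top {'fx': 353.2342451069326, 'fy': 353.2342451069326, 'cx': 261.9852592587476, 'cy': 194.36644458223245, 'position': array([0.3386662 , 0.0074644 , 0.83881576]), 'orientation': array([-2.28196597,  1.85919917, -0.24377979])}
```

View pics/side0.png

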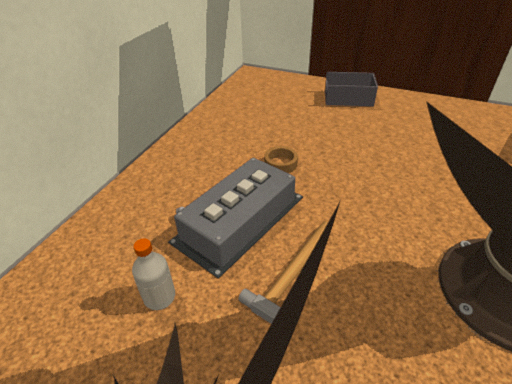

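View pics/top0.png

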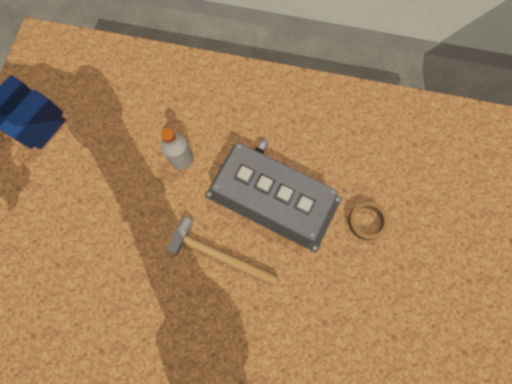

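The side view shows the box with its four keys from (213,212) to (260,176), the bottle at about (152,275), the tape at (281,158) and the hammer at about (290,265). In the top view the keys run from about (245,174) to (305,204). I'll enlarge both.

```bash
cat > h.py <<'E'
import numpy as np
from cell import camera_model
from scipy.spatial.transform import Rotation as R
def ray(n,u,v):
    c=camera_model(n); d=R.from_rotvec(c['orientation']).apply([(u-c['cx'])/c['fx'],(v-c['cy'])/c['fy'],1]); return np.array(c['position']),d
def hit(n,u,v,z):
    p,d=ray(n,u,v); return p+d*(z-p[2])/d[2]
def proj(n,P):
    c=camera_model(n); q=R.from_rotvec(c['orientation']).inv().apply(np.array(P)-c['position']); return [c['fx']*q[0]/q[2]+c['cx'],c['fy']*q[1]/q[2]+c['cy']]
E
python3 - <<'E'
import cv2
a=cv2.imread('pics/top0.png')[135:255,195:355]
cv2.imwrite('pics/topc.png',cv2.resize(a,None,fx=5,fy=5,interpolation=cv2.INTER_CUBIC))
a=cv2.imread('pics/side0.png')[155:275,165:305]
cv2.imwrite('pics/sidec.png',cv2.resize(a,None,fx=5,fy=5,interpolation=cv2.INTER_CUBIC))
E
```

```text
(no output)
```

View pics/topc.png

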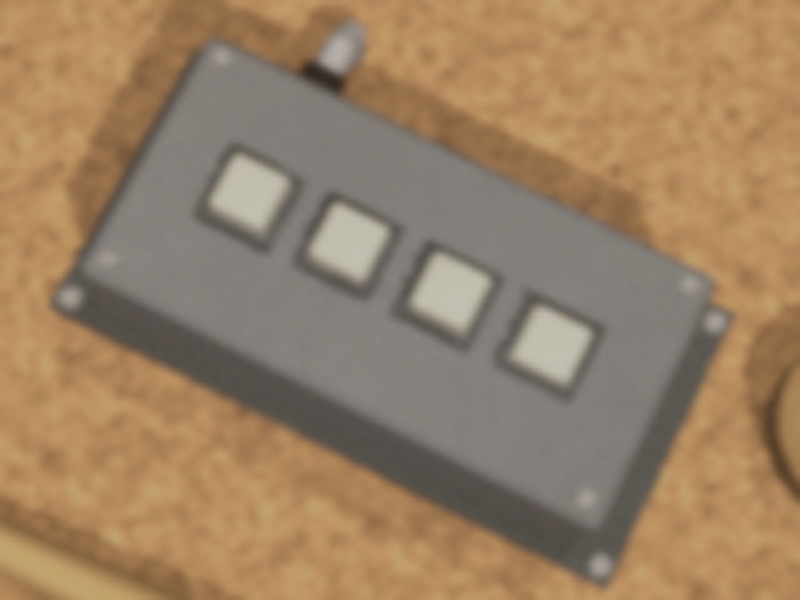

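View pics/sidec.png

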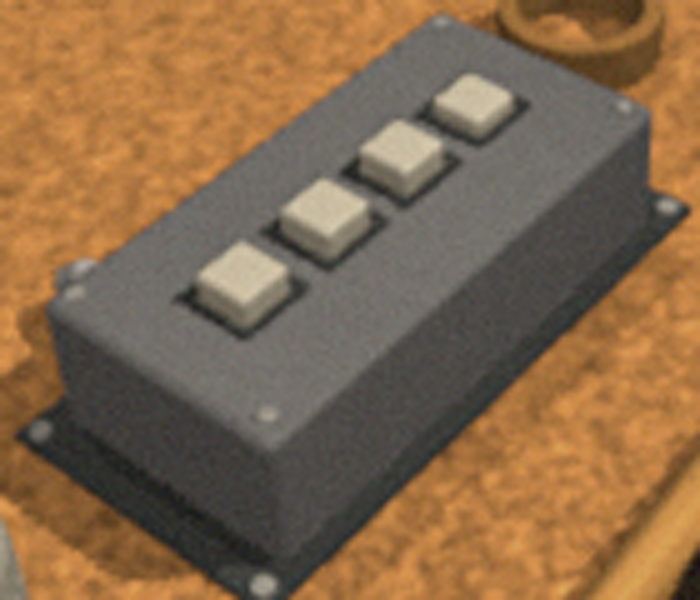

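The enlarged top crop has the key tops at crop (252,190), (351,240), (452,290) and (553,339). The box's top corners are near (210,43), (714,283), (600,527) and (83,273). The enlarged side crop has the key tops near (243,272), (325,208), (402,150) and (475,97).

```bash
python3 - <<'E'
from h import *
np.set_printoptions(precision=4,suppress=True)
T=lambda u,v:(195+(u+.5)/5-.5,135+(v+.5)/5-.5)
S=lambda u,v:(165+(u+.5)/5-.5,155+(v+.5)/5-.5)
kt=[hit('top',*T(*p),.089) for p in[(252,190),(351,240),(452,290),(553,339)]]
ks=[hit('side',*S(*p),.089) for p in[(243,272),(325,208),(402,150),(475,97)]]
for a,b in zip(kt,ks): print(a,b,a-b)
print([np.linalg.norm(kt[i+1]-kt[i]) for i in range(3)],[np.linalg.norm(ks[i+1]-ks[i]) for i in range(3)])
c=[hit('top',*T(*p),.075) for p in[(210,43),(714,283),(600,527),(83,273)]]
print(np.array(c),np.mean(c,0)); print([np.linalg.norm(c[i]-c[i-1]) for i in range(4)])
cs=[hit('side',*S(*p),.075) for p in[(50,308),(440,15),(650,118),(275,445)]]
print('side corners',np.array(cs),np.mean(cs,0)); print([np.linalg.norm(cs[i]-cs[i-1]) for i in range(4)])
for k in (kt,ks):
  d=k[0]-k[3]; print('yaw deg',np.degrees(np.arctan2(-d[0],d[1])), np.mean(k,0))
# glue, tape, hammer
print('tape',hit('top',367,220,.03),'bottle side base',hit('side',158,303,0),'cap top',hit('side',143,243,.15),hit('top',168,135,.15))
print('hammer',hit('top',190,222,.02),hit('top',173,250,.02),hit('top',277,280,.015))
from cell import arm
s=arm.observe(); r=R.from_rotvec(s['ee_rot']); print(r.as_matrix())
E
```

```text
[0.5689 0.0866 0.089 ] [0.566  0.0921 0.089 ] [ 0.0028 -0.0055  0.    ]
[0.5551 0.0388 0.089 ] [0.5526 0.045  0.089 ] [ 0.0026 -0.0062  0.    ]
[ 0.5418 -0.0091  0.089 ] [ 0.5384 -0.0013  0.089 ] [ 0.0034 -0.0078  0.    ]
[ 0.529  -0.0564  0.089 ] [ 0.5234 -0.0471  0.089 ] [ 0.0056 -0.0093  0.    ]
[np.float64(0.049683621996804116), np.float64(0.04979325864722732), np.float64(0.04893726385325285)] [np.float64(0.048965724580757944), np.float64(0.048455271201427653), np.float64(0.04817351504815738)]
[[ 0.639   0.1223  0.075 ]
 [ 0.5726 -0.1239  0.075 ]
 [ 0.4544 -0.0918  0.075 ]
 [ 0.5197  0.1538  0.075 ]] [0.5464 0.0151 0.075 ]
[np.float64(0.1233540304560746), np.float64(0.2549686147355049), np.float64(0.12248377583724616), np.float64(0.2541173280093805)]
side corners [[ 0.6372  0.1281  0.075 ]
 [ 0.5714 -0.1161  0.075 ]
 [ 0.4509 -0.0787  0.075 ]
 [ 0.5183  0.1579  0.075 ]] [0.5445 0.0228 0.075 ]
[np.float64(0.12262020239965538), np.float64(0.2528771900110562), np.float64(0.1261518821524596), np.float64(0.24591493517815435)]
yaw deg -15.57530075418983 [0.5487 0.015  0.089 ]
yaw deg -17.023183483310486 [0.5451 0.0222 0.089 ]
tape [ 0.5318 -0.2095  0.03  ] bottle side base [0.5933 0.2744 0.    ] cap top [0.5979 0.2589 0.15  ] [0.5981 0.2558 0.15  ]
hammer [0.4453 0.1941 0.02  ] [0.3744 0.216  0.02  ] [ 0.3568 -0.0309  0.015 ]
[[-0.9257  0.3782 -0.0004]
 [ 0.3782  0.9257 -0.0014]
 [-0.0002 -0.0014 -1.    ]]
```

The two views give spacings of 48–50 mm and agree to within about 7 mm. I take the row centre as (0.547, 0.018) and the yaw as about -15.3°. I'll point the jaw axis across the row, because the shut fingers are about 38 mm thick on that axis, and travel high above key 1.

```bash
python3 -m pendant '[[[-41,-27,0,0,0,0.12,1],[-82,-54,0,0,0,0.24,1],[-123,-82,0,0,0,0.36,1],[-164,-109,0,0,0,0.48,1],[-205,-136,0,0,0,0.6,1],[-246,-163,0,0,0,0.725,1],[-287,-191,0,0,0,0.85,1],[-328,-218,0,0,0,0.97,1],[-369,-245,0,0,0,1.09,1],[-410,-272,0,0,0,1.21,1],[-451,-300,0,0,0,1.33,1],[-491,-327,0,0,0,1.45,1],[-491,-327,60,0,0,1.45,1],[-491,-327,60,0,0,1.45,1],[-491,-327,60,0,0,1.45,1]]]' 15
python3 - <<'E'
from cell import arm,get_image
import cv2
from h import *
s=arm.observe(); M=R.from_rotvec(s['ee_rot']).as_matrix(); print(M.round(4), s['position']+M[:,2]*.178, s['width'], s['force'])
for n in("side","top"): cv2.imwrite(f"pics/{n}1.png",get_image(n)[:,:,::-1])
E
```

```text
clock: 1.98
position: [0.5673, 0.0908, 0.3458]
ee_rot: [-2.496, -1.907, -0.0]
force: [-1.1, -0.3, 0.4]
width: 0.004
[[ 2.629e-01  9.648e-01  1.000e-04]
 [ 9.648e-01 -2.629e-01  3.000e-04]
 [ 3.000e-04 -0.000e+00 -1.000e+00]] [0.56736054 0.09087939 0.16784993] 0.004485026580187003 [-1.05399669 -0.32234708  0.35286268]
```

```bash
python3 - <<'E'
import cv2
a=cv2.imread('pics/top1.png')[115:255,185:355]
b=cv2.imread('pics/side1.png')[115:275,135:305]
a=cv2.resize(a,(400,330),interpolation=cv2.INTER_CUBIC);b=cv2.resize(b,(400,376),interpolation=cv2.INTER_CUBIC)
import numpy as np
a=np.vstack([a,np.zeros((46,400,3),np.uint8)])
cv2.imwrite('pics/c1.png',np.hstack([a,b]))
E
```

```text
(no output)
```

View pics/c1.png

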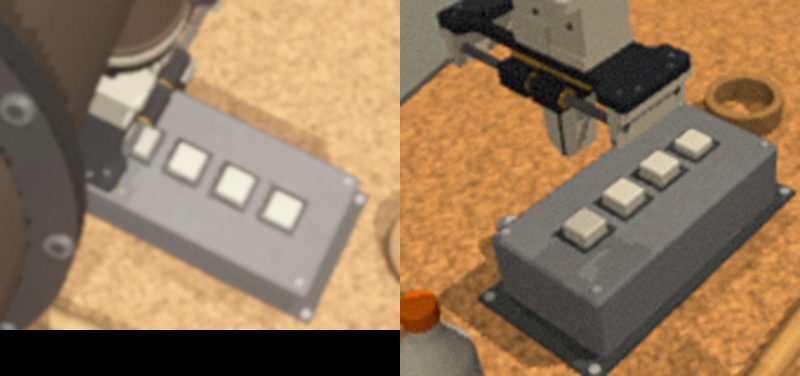

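The top view is mostly hidden by the gripper. In the side view the fingertips show above key 1, near (570,150) in the composite. I'll enlarge it with the projected tip overlaid.

```bash
python3 - <<'E'
import cv2
from h import *
b=cv2.imread('pics/side1.png')
x0,y0=145,90
c=cv2.resize(b[y0:y0+140,x0:x0+180],None,fx=4,fy=4,interpolation=cv2.INTER_CUBIC)
def dot(P,col):
    u,v=proj('side',P); cv2.circle(c,(int((u-x0+.5)*4),int((v-y0+.5)*4)),4,col,1)
dot([.5674,.0909,.168],(0,0,255))
dot([.5674,.0909,.089],(0,255,0))
cv2.imwrite('pics/s1.png',c)
E
```

```text
(no output)
```

View pics/s1.png

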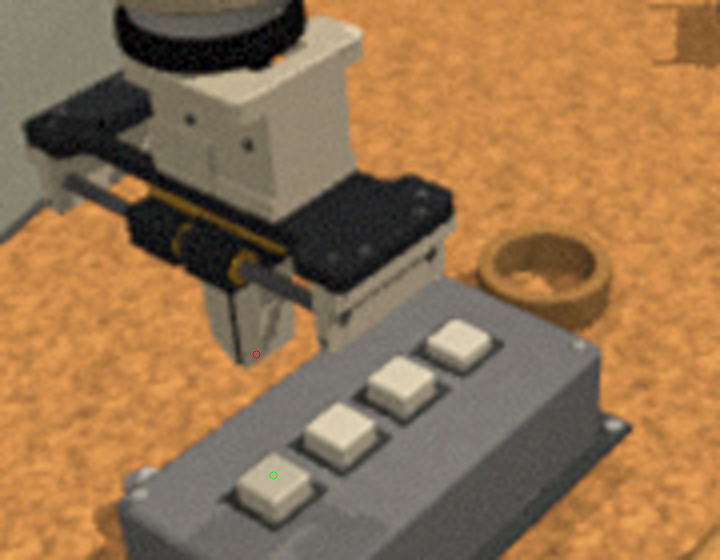

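```bash
python3 - <<'E'
import cv2
from h import *
b=cv2.imread('pics/side1.png')
x0,y0=188,145
c=cv2.resize(b[y0:y0+45,x0:x0+60],None,fx=12,fy=12,interpolation=cv2.INTER_CUBIC)
s=R.from_rotvec([-2.496,-1.907,0]).as_matrix(); t=np.array([.5674,.0909,.168])
def P(a,bb,h): 
    u,v=proj('side',t+s@np.array([a,bb,-h])); return (int((u-x0+.5)*12),int((v-y0+.5)*12))
for a in(-.0095,.0095):
  for bb in(-.019,.019):
    cv2.line(c,P(a,bb,0),P(a,bb,.02),(0,0,255),1)
    cv2.circle(c,P(a,bb,0),4,(0,255,0),1)
cv2.imwrite('pics/s2.png',c)
E
```

```text
(no output)
```

View pics/s2.png

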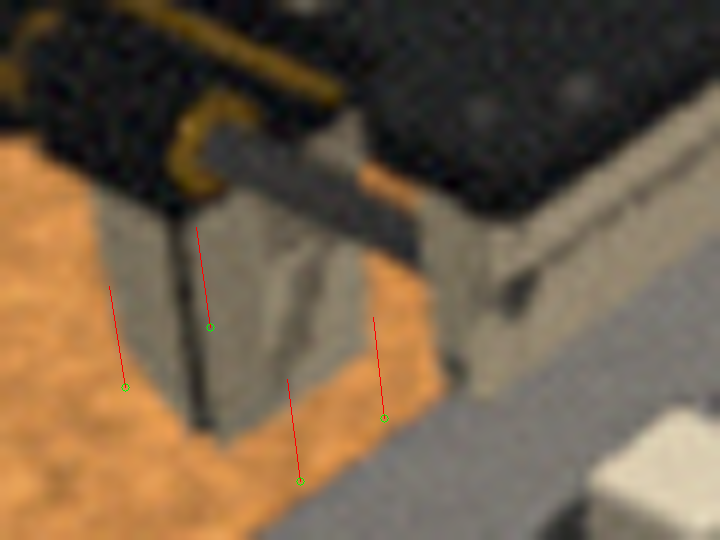

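The projected tip centre matches the seen seam, and the tips taper. The aim is within about 2 mm of key 1's centre. I'll lower to just above the key.

```bash
python3 -m pendant '[[[0,0,30,0,0,0,1],[0,0,55,0,0,0,1],[0,0,68,0,0,0,1],[0,0,74,0,0,0,1],[0,0,74,0,0,0,1],[0,0,74,0,0,0,1]]]' 
python3 - <<'E'
from cell import arm
s=arm.observe(); print(s['position'],s['force'],s['ft_torque'])
E
python3 -m pendant '[[[0,0,2.5,0,0,0,1],[0,0,2.5,0,0,0,1]]]' 
```

```text
clock: 2.82
position: [0.5676, 0.0902, 0.2716]
ee_rot: [2.497, 1.906, 0.002]
force: [0.2, 1.3, -0.4]
width: 0.008
[0.56756962 0.09018331 0.2715676 ] [ 0.24222061  1.32535353 -0.4339504 ] [-0.05662046  0.00506135 -0.01607727]
clock: 3.08
position: [0.5672, 0.0902, 0.2683]
ee_rot: [-2.497, -1.906, -0.0]
force: [-0.3, -0.8, 0.4]
width: 0.004
```

```bash
python3 -m pendant '[[[0,0,1,0,0,0,1],[0,0,2,0,0,0,1],[0,0,2,0,0,0,1],[0,0,2,0,0,0,1]]]'; cat >> h.py <<'E'
def avg(n=6):
    from cell import arm,get_image
    F=[];P=[]
    for i in range(n):
        s=arm.observe();F.append(s['force']);P.append(s['position']);
        if i<n-1:get_image('side')
    F=np.array(F);print(s['clock'],'F',F.mean(0).round(2),'sd',F.std(0).round(2),'tip z mm',round((np.mean(P,0)[2]-.178)*1e3,2),'xy',np.mean(P,0)[:2].round(4))
E
python3 -c "
from h import *;avg()"
```

```text
clock: 3.58
position: [0.5673, 0.0902, 0.2663]
ee_rot: [2.497, 1.906, 0.0]
force: [-0.4, 0.8, 2.7]
width: 0.004
3.825 F [-0.03  0.34  2.2 ] sd [0.44 0.61 0.45] tip z mm 88.32 xy [0.5673 0.0902]
```

2.2 N at 88.3 mm fits a raised key. I'll press 1 mm more to confirm it yields.

```bash
python3 -m pendant '[[[0,0,1,0,0,0,1],[0,0,1,0,0,0,1]]]'; 
python3 -c "
from h import *;avg()"
```

```text
clock: 4.08
position: [0.5673, 0.0901, 0.2652]
ee_rot: [2.497, 1.906, 0.0]
force: [-0.9, 0.1, 2.5]
width: 0.009
4.325 F [-0.58  0.22  2.89] sd [0.6  0.12 0.45] tip z mm 87.27 xy [0.5673 0.0902]
```

Key 1 gives about 0.7–0.9 N/mm at 87–88 mm, so it is raised. On to key 2.

```bash
python3 -m pendant '[[[0,0,-7,0,0,0,1],[0,0,-14,0,0,0,1],[-15,0,-14,0,0,0,1],[-35,0,-14,0,0,0,1],[-50,0,-14,0,0,0,1],[-50,0,-10,0,0,0,1],[-50,0,-5,0,0,0,1],[-50,0,-3,0,0,0,1],[-50,0,-2,0,0,0,1],[-50,0,-1,0,0,0,1],[-50,0,-1,0,0,0,1],[-50,0,-1,0,0,0,1]]]'; 
python3 -c "
from h import *;avg()"
```

```text
clock: 5.82
position: [0.5541, 0.0421, 0.2664]
ee_rot: [2.497, 1.906, 0.001]
force: [-0.4, 1.0, 2.9]
width: 0.009
6.075 F [-0.64  1.56  1.98] sd [0.38 0.54 0.61] tip z mm 88.37 xy [0.5541 0.042 ]
```

```bash
python3 -m pendant '[[[0,0,1.2,0,0,0,1],[0,0,1.2,0,0,0,1]]]'; 
python3 -c "
from h import *;avg()"
python3 -m pendant '[[[0,0,-7,0,0,0,1],[0,0,-14,0,0,0,1],[-15,0,-14,0,0,0,1],[-35,0,-14,0,0,0,1],[-50,0,-14,0,0,0,1],[-50,0,-10,0,0,0,1],[-50,0,-5,0,0,0,1],[-50,0,-3,0,0,0,1],[-50,0,-2,0,0,0,1],[-50,0,-1,0,0,0,1],[-50,0,-1,0,0,0,1],[-50,0,-1,0,0,0,1]]]'; 
python3 -c "
from h import *;avg()"
```

```text
clock: 6.32
position: [0.5542, 0.042, 0.2651]
ee_rot: [2.497, 1.906, 0.001]
force: [0.3, 2.0, 3.1]
width: 0.004
6.575 F [0.38 2.   3.35] sd [0.57 0.22 0.46] tip z mm 87.11 xy [0.5541 0.042 ]
clock: 8.07
position: [0.5409, -0.0061, 0.2662]
ee_rot: [2.497, 1.906, 0.001]
force: [0.3, 1.7, 2.4]
width: 0.001
8.325 F [-0.38  2.01  2.32] sd [0.43 0.38 0.48] tip z mm 88.18 xy [ 0.5409 -0.0062]
```

Key 2 is raised: 2.0 N rising to 3.35 N over 1.26 mm. Key 3 also touches at about 88–89 mm. I'll confirm key 3, then go to key 4 and stop at the same height first.

```bash
python3 -m pendant '[[[0,0,1.1,0,0,0,1],[0,0,1.1,0,0,0,1]]]'; 
python3 -c "
from h import *;avg()"
python3 -m pendant '[[[0,0,-7,0,0,0,1],[0,0,-14,0,0,0,1],[-15,0,-14,0,0,0,1],[-35,0,-14,0,0,0,1],[-50,0,-14,0,0,0,1],[-50,0,-10,0,0,0,1],[-50,0,-5,0,0,0,1],[-50,0,-3,0,0,0,1],[-50,0,-2,0,0,0,1],[-50,0,-1,0,0,0,1],[-50,0,-1,0,0,0,1],[-50,0,-1,0,0,0,1]]]'; 
python3 -c "
from h import *;avg()"
```

```text
clock: 8.57
position: [0.541, -0.0063, 0.265]
ee_rot: [2.497, 1.906, 0.001]
force: [-0.1, 2.3, 3.6]
width: 0.008
8.825 F [-0.03  2.21  3.55] sd [0.43 0.41 0.47] tip z mm 87.01 xy [ 0.541  -0.0063]
clock: 10.32
position: [0.5277, -0.0545, 0.266]
ee_rot: [2.497, 1.906, 0.0]
force: [-0.2, -0.3, 0.1]
width: 0.001
10.575 F [-0.07 -0.19 -0.17] sd [0.43 0.37 0.29] tip z mm 88.0 xy [ 0.5277 -0.0545]
```

Key 4 gives no force at 88.0 mm, where the others gave about 2 N. I'll step down gently and check that it is solid near 84 mm.

```bash
python3 -m pendant '[[[0,0,1,0,0,0,1],[0,0,2,0,0,0,1],[0,0,3,0,0,0,1],[0,0,3,0,0,0,1],[0,0,3,0,0,0,1]]]'; 
python3 -c "
from h import *;avg(4)"
python3 -m pendant '[[[0,0,0.8,0,0,0,1],[0,0,0.8,0,0,0,1]]]'
python3 -c "
from h import *;avg(4)"
```

```text
clock: 11.2
position: [0.5276, -0.0545, 0.2629]
ee_rot: [-2.497, -1.906, -0.0]
force: [-0.5, -0.5, 1.0]
width: 0.005
11.35 F [-0.02 -0.14  0.43] sd [0.45 0.57 0.45] tip z mm 84.95 xy [ 0.5276 -0.0545]
clock: 11.6
position: [0.5277, -0.0546, 0.2624]
ee_rot: [2.497, 1.906, 0.001]
force: [-1.6, 0.3, 6.3]
width: 0.006
11.75 F [-1.35  0.54  5.38] sd [0.18 0.25 0.7 ] tip z mm 84.39 xy [ 0.5277 -0.0545]
```

```bash
python3 - <<'E'
import cv2
from cell import get_image
b=get_image('side')[:,:,::-1]
c=cv2.resize(b[90:230,165:345],None,fx=4,fy=4,interpolation=cv2.INTER_CUBIC)
cv2.imwrite('pics/s3.png',c)
E
```

```text
(no output)
```

View pics/s3.png

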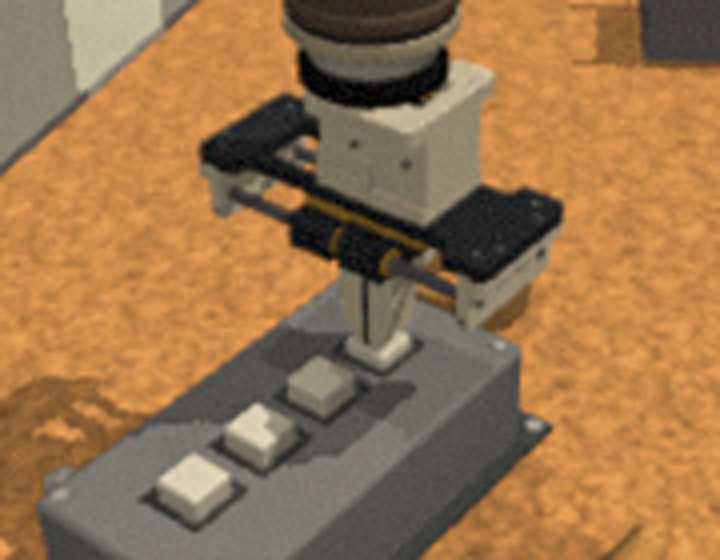

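Key 4 went solid at 84.4 mm with 5.4 N in 0.6 mm, so it is the latched one. The crop shows the tips on key 4's cap near (372,345). I'll lift off briefly, then press it in stages.

```bash
python3 -m pendant '[[[0,0,-4,0,0,0,1],[0,0,-4,0,0,0,1],[0,0,-4,0,0,0,1]]]'
python3 -m pendant '[[[0,0,2,0,0,0,1],[0,0,4,0,0,0,1],[0,0,5,0,0,0,1],[0,0,6,0,0,0,1],[0,0,7,0,0,0,1],[0,0,7.5,0,0,0,1],[0,0,8,0,0,0,1],[0,0,8,0,0,0,1]]]'
python3 -c "
from h import *;avg(3)"
```

```text
clock: 12.18
position: [0.5276, -0.0545, 0.2661]
ee_rot: [-2.497, -1.906, -0.0]
force: [0.2, 0.6, 0.2]
width: 0.002
clock: 13.18
position: [0.5276, -0.0546, 0.2587]
ee_rot: [-2.497, -1.905, -0.001]
force: [-3.0, 1.0, 11.8]
width: 0.006
13.275 F [-3.04  0.67 11.74] sd [0.01 0.21 0.23] tip z mm 80.7 xy [ 0.5276 -0.0546]
```

```bash
python3 -m pendant '[[[0,0,0.8,0,0,0,1],[0,0,1.6,0,0,0,1],[0,0,1.6,0,0,0,1]]]'
python3 -c "
from h import *;avg(3)"
```

```text
clock: 13.65
position: [0.5276, -0.0546, 0.2573]
ee_rot: [-2.497, -1.905, -0.001]
force: [-4.7, 1.3, 14.4]
width: 0.007
13.75 F [-4.06  1.22 13.95] sd [0.53 0.36 0.37] tip z mm 79.27 xy [ 0.5276 -0.0546]
```

79.3 mm at 14 N is the bottom stop. I'll lift to about 88 mm and see whether the key follows the tips up.

```bash
python3 -m pendant '[[[0,0,-3,0,0,0,1],[0,0,-6,0,0,0,1],[0,0,-8,0,0,0,1],[0,0,-8,0,0,0,1],[0,0,-8,0,0,0,1]]]'
python3 -c "
from h import *;avg(5)"
```

```text
clock: 14.38
position: [0.5276, -0.0545, 0.2644]
ee_rot: [-2.497, -1.906, -0.0]
force: [-0.9, 0.5, 4.6]
width: 0.005
14.575 F [-1.28  0.88  4.15] sd [0.5  0.32 0.28] tip z mm 86.43 xy [ 0.5276 -0.0545]
```

It springs at 4.15 N at 86.4 mm, so key 4 has popped up. Now I'll lift away and retreat the way I came.

```bash
python3 -m pendant '[[[0,0,-10,0,0,0,1],[0,0,-40,0,0,0,1],[0,0,-80,0,0,0,1],[0,0,-120,0,0,0,1],[0,0,-140,0,0,0,1],[42,-38,-140,0,0,-0.12,1],[84,-76,-140,0,0,-0.24,1],[126,-113,-140,0,0,-0.36,1],[168,-151,-140,0,0,-0.48,1],[210,-189,-140,0,0,-0.6,1],[252,-227,-140,0,0,-0.72,1],[294,-265,-140,0,0,-0.84,1],[336,-302,-140,0,0,-0.96,1],[378,-340,-140,0,0,-1.08,1],[420,-378,-140,0,0,-1.2,1],[462,-416,-140,0,0,-1.32,1],[462,-416,-140,0,0,-1.32,1],[462,-416,-140,0,0,-1.32,1],[462,-416,-140,0,0,-1.32,1]]]'
python3 - <<'E'
import cv2
from cell import arm,get_image
s=arm.observe(); print(s['clock'],s['position'],s['force'],abs(s['dq']).max())
for n in("side","top"): cv2.imwrite(f"pics/{n}9.png",get_image(n)[:,:,::-1])
a=cv2.imread('pics/side9.png')[155:275,165:305]
cv2.imwrite('pics/sidec9.png',cv2.resize(a,None,fx=5,fy=5,interpolation=cv2.INTER_CUBIC))
E
```

```text
clock: 16.95
position: [0.2494, 0.4997, 0.4047]
ee_rot: [0.808, 3.035, -0.0]
force: [0.1, 0.2, -0.2]
width: 0.002
16.95 [0.24939755 0.49970547 0.40474909] [ 0.12938796  0.19720883 -0.23865879] 0.0036594364906300044
```

View pics/sidec9.png

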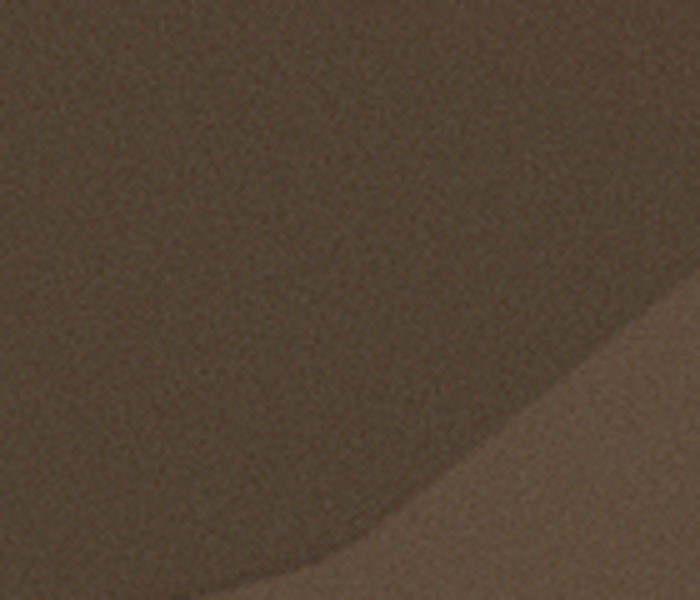

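View pics/top9.png

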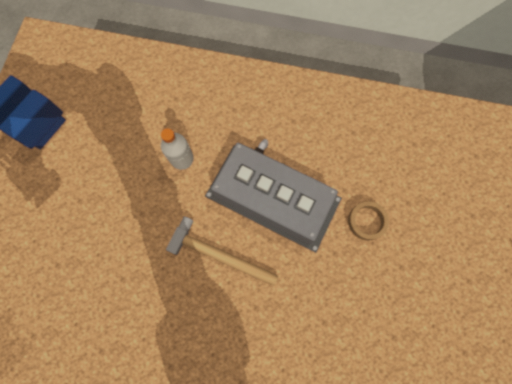

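View pics/side9.png

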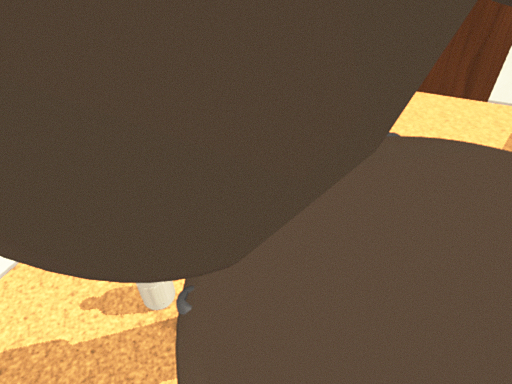

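The top view shows the bottle at (176,150), hammer at (230,258) and tape at (367,220), all where they were. The arm is blocking the side camera, so I'll move back to the start position for a side check.

```bash
python3 -m pendant '[[[17,20,0,0,0,-0.04,1],[34,41,0,0,0,-0.08,1],[51,62,0,0,0,-0.13,1],[51,62,0,0,0,-0.13,1],[51,62,0,0,0,-0.13,1]]]'
python3 - <<'E'
import cv2,numpy as np
from cell import arm,get_image
cv2.imwrite("pics/side10.png",get_image("side")[:,:,::-1])
f=lambda n:cv2.resize(cv2.imread(n)[155:275,165:305],(400,343),interpolation=cv2.INTER_CUBIC)
cv2.imwrite('pics/cmp.png',np.hstack([f('pics/side0.png'),f('pics/side10.png')]))
a=cv2.imread('pics/top0.png').astype(int);b=cv2.imread('pics/top9.png').astype(int)
d=cv2.blur(abs(a-b).max(2).astype('uint8'),(3,3));ys,xs=np.where(d>25)
m=xs>130;print(list(zip(xs[m],ys[m]))[:20],m.sum())
E
```

```text
clock: 17.68
position: [0.2353, 0.5792, 0.4045]
ee_rot: [0.608, 3.082, -0.001]
force: [-0.2, -0.2, -0.2]
width: 0.005
[(np.int64(131), np.int64(85)), (np.int64(131), np.int64(86)), (np.int64(131), np.int64(87)), (np.int64(132), np.int64(87)), (np.int64(131), np.int64(88)), (np.int64(132), np.int64(88)), (np.int64(131), np.int64(89)), (np.int64(132), np.int64(89)), (np.int64(131), np.int64(90)), (np.int64(132), np.int64(90)), (np.int64(133), np.int64(90)), (np.int64(131), np.int64(91)), (np.int64(132), np.int64(91)), (np.int64(133), np.int64(91)), (np.int64(131), np.int64(92)), (np.int64(132), np.int64(92)), (np.int64(133), np.int64(92)), (np.int64(134), np.int64(92)), (np.int64(131), np.int64(93)), (np.int64(132), np.int64(93))] 2165
```

View pics/cmp.png

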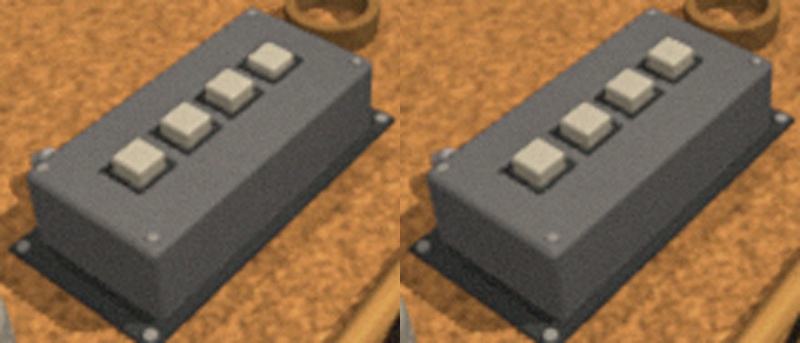

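View pics/side10.png

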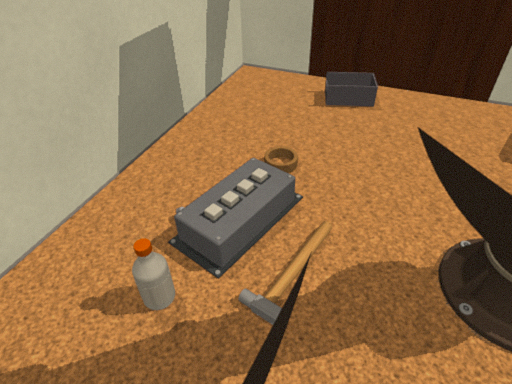

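In the before/after crop, key 4 now stands as high as the others: its top was near (271,55) and is now near (670,52), with its side wall showing. The bottle, tape and hammer haven't moved, and the arm is clear. Handing in.

```bash
python3 -c "
from cell import arm;print(arm.sign_off())"
```

```text
the job is handed in; nothing more can be done
None
```

The latched key was key 4, the one at the robot's right end. It now stands level with the other three. I handed the job in about 18 s into the run.

- **Tapping:** I tapped all four in order from left to right with the shut fingertips. Keys 1 to 3 were springy, giving 2 to 3.5 N with the tips 1 to 2 mm below the raised height. Key 4 gave nothing at that height and went solid at 84.4 mm with 5.4 N. That is above the suggested 2 to 4 N, but below the roughly 6 N at which a latched key starts to give.
- **Pressing:** I lifted off key 4, pressed it to its bottom stop (79.3 mm, about 14 N) and let go. On the way up it pushed back with 4.15 N at 86.4 mm, which is what a raised key does.
- **Final checks:**
  - The side picture shows all four keys level.
  - By eye, the bottle, tape roll and hammer look unmoved in both pictures.
  - A pixel comparison of the top pictures before and after did flag differences. The ones I listed were by the arm's shadow; I did not trace the rest.
  - The arm is back near its start pose, touching nothing.
- **Disagreement:** The two cameras put the keys 6 to 11 mm apart, so I aimed between them. The tips still landed well within the caps. Part of that gap at key 4 came from its lower height.

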